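# Latch the lifting handle onto the square storage carrier

### The job

Get the square storage carrier ready to be lifted: take the lifting handle with the sprung safety latch and push its hook, mouth down, onto the pin on top of the square carrier (not the round one) until the latch flips shut under the pin. Keep hold of it while pushing, seat it fully down, then let go and leave it standing there upright.

Things in the scene. Friction and masses are not known exactly. Their poses are not given: they have to be found in the camera images.
- hook_centre (a point): Loose latch handle, 0.25 kg, upright, 130 mm tall. Steel inverted-U hook, 80 mm along x, 30 along y; mouth 40 mm wide (x), open downward, 64 mm high. Above it a black grip to hold, 30 (x) by 26 mm (y), 80-130 mm above the jaw tips. Point: mid axis, 66 mm above the jaw tips, 39 below the grip's middle. z up; the pin runs through along y; fits either way round. A bare hook lying flat is not it.
- latch (a joint): Sprung 32 mm steel flap across the handle's mouth, hinged on the -x jaw 16 mm above the jaw tips. 0 = shut, up to 1.45 rad = swung up into the mouth. The pin pushes it up as the hook goes down (up to about 15 N, more than the handle's weight); it springs back to 0 under the pin in the last few mm of the way down.
- pin (a point): Middle of the level 12 mm steel pin (along y) on the square carrier, a fixed aluminium box 124 x 124 x 80 mm. Pin axis 55 mm above the box top, between two cheeks 58 mm apart and 67 mm high. z up. Fully down, the jaw tips stand on the box top either side of the pin and the handle's point is 11 mm above this one. A round carrier (128 mm) with the same pin stands nearby: not that one.
There are look-alikes about, which are no part of the job. What is shaped like the part that bears pin but purple is not meant.

How it is judged:
By the outcome, as a careful person would: the job done as asked, in the order asked, and still so for the second after the job is handed in, with the robot touching nothing.
It also fails if it takes over 38 s, if anything falls off the work surface, if the arm or the gripper's body presses on something with over 40 N, if the wrist force passes 120 N, or if a joint passes its speed limit or range.

### The arm

A 6-joint arm with a two-finger parallel gripper is mounted at the origin on the work surface. World frame = base frame: x ahead of the robot, y to its left, z up, the work surface at z = 0. Lengths are in m, angles in rad, forces in N, time in s.
With the tool pointing down it reaches from about 0.35 to 0.725 m from the base axis. Payload 4.3 kg.
Tool frame: the origin (TCP) lies at the very end of the fingers, on their centre line; the grasp point (between the pads) lies 19 mm behind it (r.grip_depth is the distance from the TCP to the grasp point, in m); z points along the fingers, x is the direction in which the jaws open and shut, and the axes are right-handed (so a half turn about z gives the same grasp; the last joint's range is limited). The gripper opens to 85 mm and grips with 20 to 120 N. Pads are 22 mm wide; open, the fingers measure 114 mm over their backs; the gripper's body (76 mm by 85 mm) begins 54 mm behind the grasp point. The pads swing forward as they close: fully open they stand 13 mm farther back than shut.
Start: joints at [-1.273, 0.377, 0.081, 1.274, 0, 1.46], TCP at [0.228, -0.528, 0.231] pointing down, gripper open.
Joint ranges: [-2.72, 2.72], [-0.84, 1.66], [-1.02, 1.22], [-1.77, 2.12], [-1.37, 1.28], [-3.14, 3.14]. Speed limits (rad/s): [2.57, 2.57, 3.14, 3.14, 3.14, 3.14].

### API

Orientations are given as a unit quaternion [w, x, y, z].
In Python, from plant import telemetry, snapshot, camera_model, job_done, silhouettes, landmark_of, r gives the robot as it stands.
- The arm moves only by the tool apply_moves, never from a script. Its argument "deltas" is a list of rows, each a list of 3 entries, a list of its own where there are three numbers: the gripper command: -1 is fully open, 1 is shut, values between are in proportion, then the shift along the tool's x, y, z in cm, then the turn, a rotation vector about the tool's x, y, z in degrees. A call has 1 to 12 rows; each row shifts and turns the commanded pose from where the row before left it, along the tool's axes as they then stand; what a row does not reach is not made up. A row lasts 1/8 s, in which the tool goes at most 62.5 mm and 10.7 degrees, less where a joint would pass 70% of its speed; a pose out of reach is approached as far as the arm can. A call with a gripper value outside its range is refused whole. The fingers move at their own pace and stop on an object; "force" is the grip in N (left out, the last holds). Time passes only in rows, so rows that do not move let the fingers close. It gives the time, the measured TCP pose, the force and the opening at its end, in the units of the state.
- telemetry.read_state(): the state, without advancing time (a new reading comes with each control period).
- snapshot(name): name is "side" or "top"; returns the picture (420x560x3 uint8, red, green, blue); there is no depth.
- camera_model(name): a dict with "fx", "fy", "cx", "cy" (pixels), "cam_to_world" (4x4, takes a point from camera to world coordinates). Camera axes: x right, y up, looking along -z (the intrinsics and any distortion apply to the point x, -y, -z); pixel columns grow to the right and rows downward; lengths in m; the calibration is good to about 2 mm. A picture is of the moment at which its call begins. camera_model takes no time and is no camera call.
- job_done(): hands the job in, once; it reports no verdict.
Trained networks look in the newest picture that a camera, given by its name, has taken for a name from the list of things; names that differ only in an ending like _2 or _b are one class to them, and where a whole thing is asked for, a point or a joint stands for the part that bears it (a point fixed in the world has none). Each returns a list of dicts, best first, with "p" (0 to 1); they miss things now and then, are a little off and sometimes report something else, mostly with a low value. They report only what shows in the picture. A call takes as long as a camera call. They do not tell look-alikes from the thing itself.
- silhouettes(camera, label): "pixels" (420x560 bool, what is visible of it) and "box" ([left, top, right, bottom] in pixels, round what is visible of it).
- landmark_of(camera, label): "point" ([column, row] in pixels: a listed point, or the origin of a listed thing).
The state is a dict: "t": time; "q": joint angles; "dq": joint speeds; "joint_efforts": joint torques, N m; "eef_pos": TCP position; "tcp_rot": TCP orientation; "ft_force": force on the tool from outside, world axes, zero at the start; "wrist_torque": the same for the moment, N m; "grip_width": finger opening in m.
Only numpy, scipy, OpenCV 4.12 (cv2) and the standard library are available. Lean on these libraries where they do the work, as an engineer would, in place of code of your own. Each camera call takes 0.05 s, during which the arm holds its last target.

## Working session

There is one attempt and no reset: what is moved stays moved. The work goes in short steps, Python scripts to look and compute and a tool call to move; the robot and the scene stay as the last step left them, time stands still between calls to the robot, and variables do not carry over. Pictures are saved under pics/ and viewed, and the job is handed in when it is done.

Besides the shell and the picture viewer there is one more tool, called after ">>>" as name(argument=value, ...) on one line, values as JSON. apply_moves: Moves the arm, as the interface text tells. Its arguments: {"type":"object","properties":{"deltas":{"type":"array","items":{"type":"array"}},"force":{"type":"number"}},"required":["deltas"]}

```bash
mkdir -p pics; ls
cat > h.py <<'E'
import numpy as np,cv2
from plant import telemetry, snapshot, camera_model, job_done, silhouettes, landmark_of, r
def save(n,im): cv2.imwrite('pics/'+n+'.png',cv2.cvtColor(im,cv2.COLOR_RGB2BGR))
def ray(cam,px):
    m=camera_model(cam);T=np.array(m['cam_to_world'])
    d=np.array([(px[0]-m['cx'])/m['fx'],-(px[1]-m['cy'])/m['fy'],-1.])
    d=T[:3,:3]@d
    return T[:3,3],d/np.linalg.norm(d)
def atz(cam,px,z):
    o,d=ray(cam,px);return o+d*(z-o[2])/d[2]
def proj(cam,p):
    m=camera_model(cam);T=np.array(m['cam_to_world']);c=T[:3,:3].T@(np.array(p)-T[:3,3])
    return np.array([m['cx']+m['fx']*c[0]/-c[2],m['cy']+m['fy']*-c[1]/-c[2]])
def tri(p1,p2,c1='side',c2='top'):
    o1,d1=ray(c1,p1);o2,d2=ray(c2,p2)
    A=np.stack([d1,-d2],1);s=np.linalg.lstsq(A,o2-o1,rcond=None)[0]
    a=o1+s[0]*d1;b=o2+s[1]*d2
    return (a+b)/2,np.linalg.norm(a-b)
E
python3 - <<'E'
from h import *
for c in ('side','top'):
    save(c+'0',snapshot(c)); m=camera_model(c); print({k:(np.round(v,3).tolist()) for k,v in m.items() if k!='name'})
    for l in ('hook_centre','pin'):
        print(c,l,[(np.round(x['point'],1).tolist(),round(x['p'],2)) for x in landmark_of(c,l)])
print(telemetry.read_state())
E
```

```text
pics
{'fx': 395.517, 'fy': 395.517, 'cx': 280.218, 'cy': 207.616, 'cam_to_world': [[-0.916, 0.305, -0.26, 0.323], [-0.401, -0.682, 0.611, 0.43], [0.01, 0.664, 0.747, 0.642], [0.0, 0.0, 0.0, 1.0]]}
side hook_centre [([310.3, 227.3], 0.96)]
side pin [([356.3, 273.7], 0.8), ([182.2, 251.8], 0.74)]
{'fx': 534.046, 'fy': 534.046, 'cx': 280.07, 'cy': 211.719, 'cam_to_world': [[0.011, 0.993, -0.118, 0.371], [-1.0, 0.011, 0.005, 0.013], [0.007, 0.118, 0.993, 1.162], [0.0, 0.0, 0.0, 1.0]]}
top hook_centre [([300.5, 229.8], 0.85)]
top pin [([232.0, 290.8], 0.97), ([393.9, 304.8], 0.79), ([201.9, 155.1], 0.64)]
{'t': 0.3, 'q': array([-1.27330191e+00,  3.77585136e-01,  8.05151825e-02,  1.27440800e+00,
        2.78743252e-05,  1.46050705e+00]), 'dq': array([ 0.00234844, -0.00253519,  0.00428476,  0.00115446,  0.00115726,
        0.00031458]), 'joint_efforts': array([ 8.24943118e-05, -4.63005710e+01,  2.69675785e+01,  1.06697777e-02,
       -7.40994960e-05, -6.55252748e-06]), 'eef_pos': array([ 0.22798805, -0.52763991,  0.23097835]), 'tcp_rot': array([-2.28145759e-04,  8.35636153e-01, -5.49283263e-01, -2.53571055e-04]), 'ft_force': array([ 0.52318308, -0.88350955,  0.07295255]), 'wrist_torque': array([0.00551367, 0.0062094 , 0.0350842 ]), 'grip_width': 0.08564666056738655}
```

View pics/side0.png

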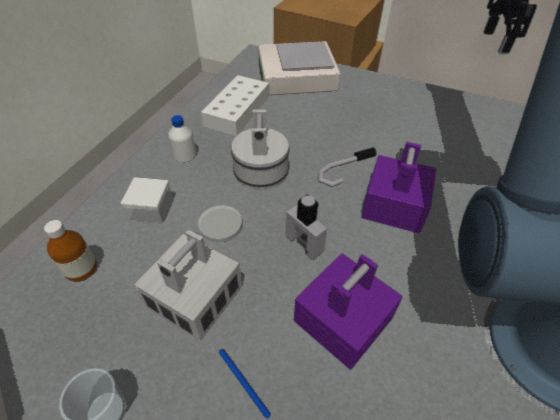

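View pics/top0.png

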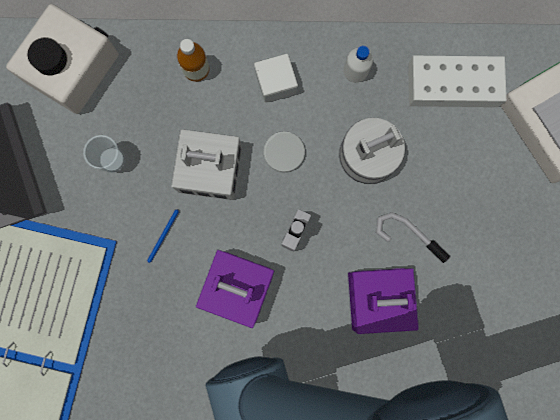

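Run:
```python
from h import *
a=cv2.imread('pics/top0.png');b=cv2.imread('pics/side0.png')
f=lambda im,x0,y0,w,h,s:cv2.resize(im[y0:y0+h,x0:x0+w],None,fx=s,fy=s,interpolation=cv2.INTER_CUBIC)
A=np.vstack([np.hstack([f(a,270,200,60,60,6),f(a,165,120,90,90,4)]) ,np.hstack([f(b,270,180,75,90,4)[:360,:300],np.zeros((360,20,3),np.uint8),f(b,130,220,100,90,4)])[:, :720]])
A=cv2.resize(A,(600,600));cv2.imwrite('pics/crop0.png',A)
print('hook',tri((310.3,227.3),(300.5,229.8)),'pin',tri((182.2,251.8),(201.9,155.1)))
for c in('top','side'):
  for s in silhouettes(c,'hook_centre'): 
    m=s['pixels'].astype(np.uint8);print(c,s['p'],s['box'],m.sum(),cv2.minAreaRect(cv2.findNonZero(m)))
    np.save('hs_%s.npy'%c,m)
```

```text
hook (array([ 0.46172382, -0.03730556,  0.04170725]), np.float64(0.00931437362428022)) pin (array([0.60250316, 0.16159511, 0.1338905 ]), np.float64(0.0017659828323214164))
top 0.84 [284.1, 213.1, 313.3, 250.9] 635 ((296.032470703125, 229.99957275390625), (15.738268852233887, 42.017112731933594), 25.820993423461914)
side 0.85 [288.4, 195.1, 327.1, 257.2] 1726 ((309.25, 226.25), (53.03300476074219, 46.66904830932617), 45.0)
```

View pics/crop0.png

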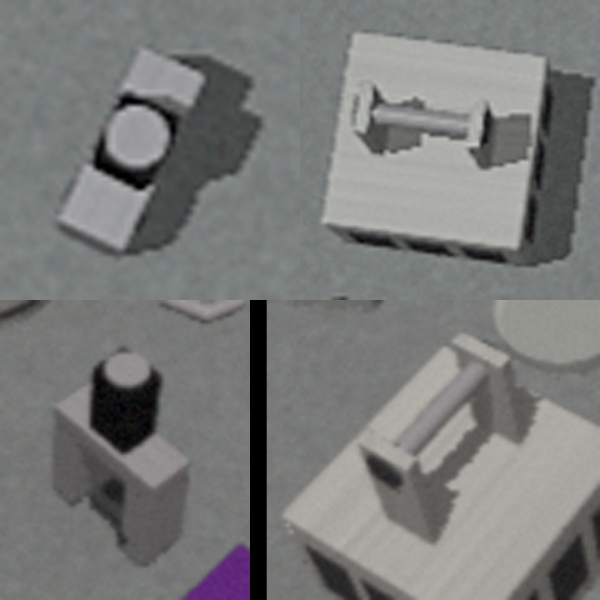

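Run:
```python
from h import *
P=lambda x,y:(270+x/5,200+y/5)
c=[atz('top',P(*p),0.08) for p in [(140,48),(205,72),(128,252),(60,220)]]
print(np.round(c,4)); print('hook ctr',np.mean(c,0)); l=(c[0]+c[1]-c[2]-c[3])/2; w=(c[0]-c[1]+c[3]-c[2])/2
print('len',np.linalg.norm(l),np.degrees(np.arctan2(l[1],l[0])),'w',np.linalg.norm(w),np.degrees(np.arctan2(w[1],w[0])))
print('grip top', atz('top',P(138,135),.13), atz('side',(308.4,201),.13),tri((308.4,201),P(138,135)))
# side bar corners (55,407),(125,468)?,(188,462)
S=lambda x,y:(270+x/3.333,180+(y-300)/3.333)
print('side corners',[np.round(atz('side',S(*p),.08),4) for p in [(55,407),(90,388),(188,462),(153,488)]])
Q=lambda x,y:(165+(x-300)/3.333,120+y/3.333)
R=lambda x,y:(130+(x-266.7)/3.333,220+(y-300)/3.333)
a=atz('top',Q(375,115),.135);b=atz('top',Q(470,127),.135);print('pin top',a,b,(a+b)/2,np.linalg.norm(a-b),np.degrees(np.arctan2(*(a-b)[[1,0]])))
a2=atz('side',R(400,447),.135);b2=atz('side',R(482,378),.135);print('pin side',a2,b2,(a2+b2)/2,np.degrees(np.arctan2(*(a2-b2)[[1,0]])))
k=[atz('top',Q(*p),.08) for p in [(355,33),(548,58),(522,248),(325,222)]];print(np.round(k,4),np.mean(k,0),[np.linalg.norm(k[i]-k[i-1]) for i in range(4)],[np.degrees(np.arctan2(*(k[i]-k[i-1])[[1,0]])) for i in range(4)])
print('lm pin',atz('top',(201.9,155.1),.135),atz('side',(182.2,251.8),.135))
print('lm hook',atz('top',(300.5,229.8),.066),atz('side',(310.3,227.3),.066))
for n in('top','side'):
  for l in('latch',): print(n,[(x['box'],x['p']) for x in silhouettes(n,l)])
```

```text
[[ 0.5044 -0.0294  0.08  ]
 [ 0.4948 -0.056   0.08  ]
 [ 0.4211 -0.0251  0.08  ]
 [ 0.4338  0.0026  0.08  ]]
hook ctr [ 0.46353017 -0.02699301  0.08      ]
len 0.07869022116459258 -23.543052931741844 w 0.02931137437083655 67.73398551152421
grip top [ 0.46419991 -0.02690274  0.13      ] [ 0.46138036 -0.02323511  0.13      ] (array([ 0.4636521 , -0.02728907,  0.12526756]), np.float64(0.001985046095940164))
side corners [array([ 0.5024, -0.0241,  0.08  ]), array([ 0.4898, -0.0455,  0.08  ]), array([ 0.4207, -0.0171,  0.08  ]), array([0.432 , 0.0074, 0.08  ])]
pin top [0.60392416 0.19005689 0.135     ] [0.59740781 0.13406724 0.135     ] [0.60066599 0.16206207 0.135     ] 0.05636757929254751 83.3614956205386
pin side [0.60535655 0.18874176 0.135     ] [0.59203306 0.14022477 0.135     ] [0.5986948  0.16448327 0.135     ] 74.64426427987104
[[0.6683 0.2136 0.08  ]
 [0.6539 0.0931 0.08  ]
 [0.5342 0.1068 0.08  ]
 [0.5489 0.2282 0.08  ]] [0.60131953 0.16041504 0.08      ] [np.float64(0.12027978557831238), np.float64(0.1213237480356754), np.float64(0.12046184868091073), np.float64(0.12229844731659906)] [np.float64(-6.9581856092229515), np.float64(-96.84532537953534), np.float64(173.50552454902177), np.float64(83.0703283361701)]
lm pin [0.60307324 0.1618363  0.135     ] [0.60099986 0.16193317 0.135     ]
lm hook [ 0.46425229 -0.03538698  0.066     ] [ 0.45164011 -0.01895569  0.066     ]
top []
side []
```

```bash
cat >> h.py <<'E'
from scipy.spatial.transform import Rotation as Ro
def rel(target,yaw=None):
    s=telemetry.read_state();w,x,y,z=s['tcp_rot'];R=Ro.from_quat([x,y,z,w])
    d=np.array(target)-s['eef_pos']
    print('t',round(s['t'],2),'pos',np.round(s['eef_pos'],4),'F',np.round(s['ft_force'],1),'tool cm',np.round(R.inv().apply(d)*100,2))
    if yaw is not None:
        c,sn=np.cos(np.radians(yaw)),np.sin(np.radians(yaw))
        Rt=Ro.from_matrix(np.array([[c,sn,0],[sn,-c,0],[0,0,-1.]]))
        print('rotvec deg',np.degrees((R.inv()*Rt).as_rotvec()).round(2),'after turn cm',np.round(Rt.inv().apply(d)*100,2))
E
python3 -c "
from h import *
rel([.463,-.026,.231],-23.3)"
```

```text
t 0.5 pos [ 0.2281 -0.5279  0.2313] F [-1.   0.6 -0.5] tool cm [-3.675e+01 -4.147e+01  3.000e-02]
rotvec deg [ -0.    -0.   -43.34] after turn cm [ 1.730e+00 -5.539e+01  3.000e-02]
```

>>> apply_moves(deltas=[[-1, [0, 0, 0], [0, 0, -8.7]], [-1, [0, 0, 0], [0, 0, -8.7]], [-1, [0, 0, 0], [0, 0, -8.7]], [-1, [0, 0, 0], [0, 0, -8.7]], [-1, [0, 0, 0], [0, 0, -8.5]], [-1, [0.2, -4, 0], [0, 0, 0]], [-1, [0.2, -5, 0], [0, 0, 0]], [-1, [0.2, -5, 0], [0, 0, 0]], [-1, [0.2, -5, 0], [0, 0, 0]], [-1, [0.2, -5, 0], [0, 0, 0]], [-1, [0.2, -5, 0], [0, 0, 0]]], force=60)

```text
t: 1.88
eef_pos: [0.3545, -0.265, 0.2315]
tcp_rot: [0.0, 0.979, -0.202, 0.0]
ft_force: [0.2, 0.2, 0.1]
grip_width: 0.0852
```

```bash
python3 -c "
from h import *
rel([.463,-.026,.231],-23.3)"
```

```text
t 1.88 pos [ 0.3545 -0.265   0.2315] F [0.2 0.2 0.1] tool cm [  0.49 -26.24   0.05]
rotvec deg [ 0.01 -0.05 -0.05] after turn cm [  0.51 -26.24   0.05]
```

>>> apply_moves(deltas=[[-1, [0.1, -5, 0], [0, 0, 0]], [-1, [0.1, -5, 0], [0, 0, 0]], [-1, [0.1, -5, 0], [0, 0, 0]], [-1, [0.1, -5, 0], [0, 0, 0]], [-1, [0.1, -4, 0], [0, 0, 0]], [-1, [0, 0, 0], [0, 0, 0]], [-1, [0, 0, 0], [0, 0, 0]]])

```text
t: 2.75
eef_pos: [0.4534, -0.0483, 0.2313]
tcp_rot: [0.0, 0.979, -0.202, -0.0]
ft_force: [-0.6, -0.3, 1.3]
grip_width: 0.0856
```

Run:
```python
from h import *
rel([.463,-.026,.231],-23.3)
a=snapshot('side');save('side1',cv2.resize(a,None,fx=1.4,fy=1.4))
```

```text
t 2.75 pos [ 0.4534 -0.0483  0.2313] F [-0.6 -0.3  1.3] tool cm [-0.   -2.43  0.03]
rotvec deg [ 0.04 -0.01 -0.02] after turn cm [-0.   -2.43  0.03]
```

View pics/side1.png

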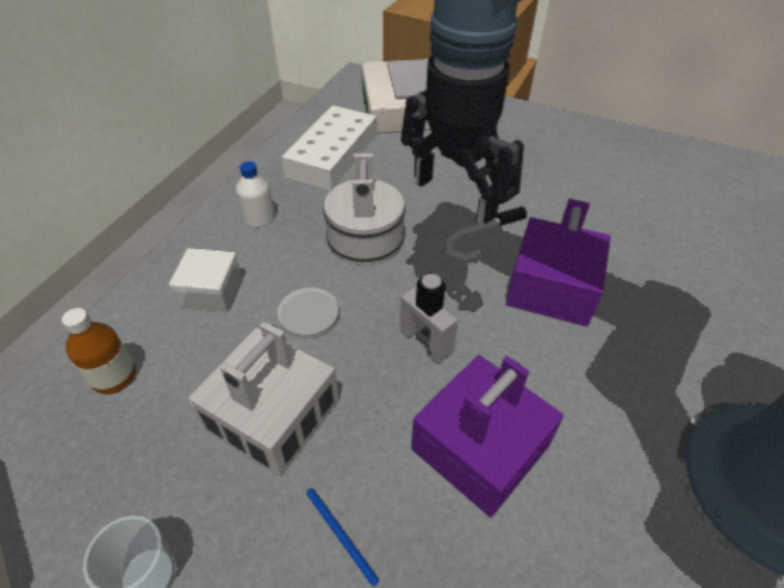

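>>> apply_moves(deltas=[[-1, [0, -2.4, 0], [0, 0, 0]], [-1, [0, 0, 3], [0, 0, 0]], [-1, [0, 0, 3], [0, 0, 0]], [-1, [0, 0, 2], [0, 0, 0]], [-1, [0, 0, 0], [0, 0, 0]], [-1, [0, 0, 0], [0, 0, 0]]])

```text
t: 3.55
eef_pos: [0.4634, -0.0268, 0.1521]
tcp_rot: [0.0, 0.979, -0.203, 0.001]
ft_force: [0.6, 0.4, 0.1]
grip_width: 0.0857
```

Run:
```python
from h import *
rel([.463,-.026,.087],-23.3)
a=snapshot('side')[100:300,200:440];b=snapshot('top')[130:310,180:420]
save('c1',np.hstack([cv2.resize(a,(400,333)),cv2.resize(b,(400,333))]))
```

```text
t 3.55 pos [ 0.4634 -0.0268  0.1521] F [0.6 0.4 0.1] tool cm [-0.08 -0.05  6.51]
rotvec deg [-0.   -0.06 -0.12] after turn cm [-0.07 -0.05  6.51]
```

View pics/c1.png

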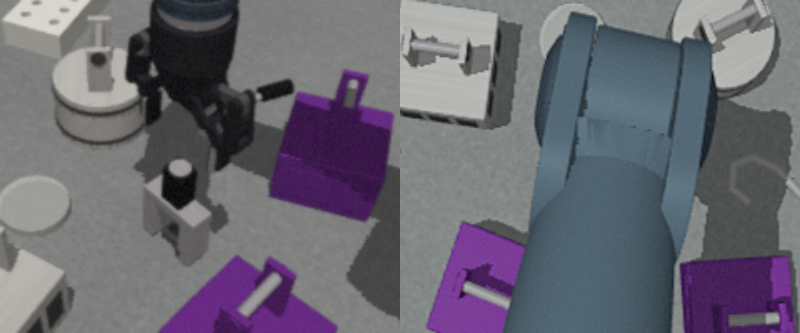

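>>> apply_moves(deltas=[[-1, [0, 0, 2.5], [0, 0, 0]], [-1, [0, 0, 2.5], [0, 0, 0]], [-1, [0, 0, 1.5], [0, 0, 0]], [-1, [0, 0, 0], [0, 0, 0]], [-1, [0, 0, 0], [0, 0, 0]]])

```text
t: 4.28
eef_pos: [0.464, -0.0261, 0.0874]
tcp_rot: [0.0, 0.979, -0.202, 0.001]
ft_force: [0.9, -1.1, -0.7]
grip_width: 0.0853
```

Run:
```python
from h import *
rel([.463,-.026,.087],-23.3)
a=snapshot('side')[140:280,220:400]
save('c2',cv2.resize(a,None,fx=4,fy=4,interpolation=cv2.INTER_CUBIC))
```

```text
t 4.28 pos [ 0.464  -0.0261  0.0874] F [ 0.9 -1.1 -0.7] tool cm [-0.1   0.03  0.04]
rotvec deg [-0.02 -0.11 -0.04] after turn cm [-0.1   0.03  0.04]
```

View pics/c2.png

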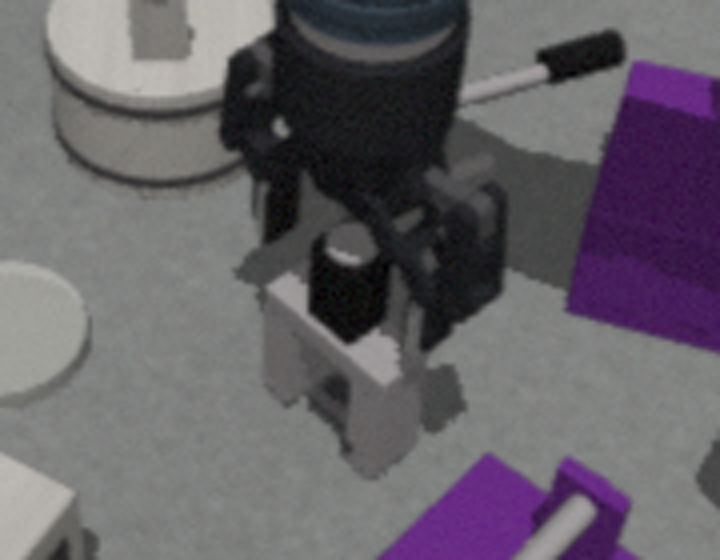

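>>> apply_moves(deltas=[[-0.5, [0, 0, 0], [0, 0, 0]], [0, [0, 0, 0], [0, 0, 0]], [0.5, [0, 0, 0], [0, 0, 0]], [1, [0, 0, 0], [0, 0, 0]], [1, [0, 0, 0], [0, 0, 0]], [1, [0, 0, 0], [0, 0, 0]], [1, [0, 0, 0], [0, 0, 0]], [1, [0, 0, 0], [0, 0, 0]]], force=80)

```text
t: 5.32
eef_pos: [0.4633, -0.026, 0.0866]
tcp_rot: [0.0, 0.979, -0.202, 0.0]
ft_force: [-0.8, -0.2, 5.6]
grip_width: 0.029
```

Run:
```python
from h import *
rel([.463,-.026,.087],-23.3)
a=snapshot('side')[140:280,220:400]
save('c3',cv2.resize(a,None,fx=4,fy=4,interpolation=cv2.INTER_CUBIC))
```

```text
t 5.33 pos [ 0.4633 -0.026   0.0866] F [-0.8 -0.2  5.6] tool cm [-0.03  0.01 -0.04]
rotvec deg [ 0.   -0.03 -0.03] after turn cm [-0.03  0.01 -0.04]
```

View pics/c3.png

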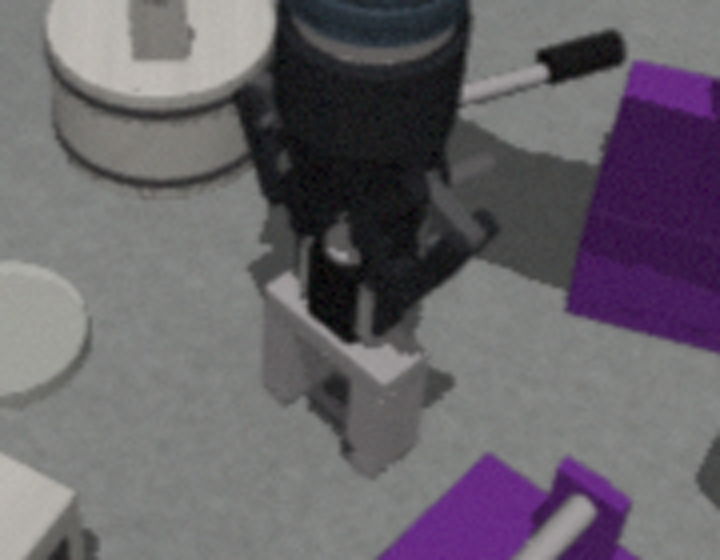

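>>> apply_moves(deltas=[[1, [0, 0, -1], [0, 0, 0]], [1, [0, 0, -3], [0, 0, 0]], [1, [0, 0, -4], [0, 0, 0]], [1, [0, 0, -4], [0, 0, 0]], [1, [0, 0, -4], [0, 0, 0]], [1, [0, 0, -3], [0, 0, 0]], [1, [0, 0, -1], [0, 0, 0]], [1, [0, 0, 0], [0, 0, -8]], [1, [0, 0, 0], [0, 0, -8.5]]])

```text
t: 6.5
eef_pos: [0.4624, -0.0258, 0.2851]
tcp_rot: [-0.0, 0.998, -0.057, -0.001]
ft_force: [1.2, 0.2, -2.5]
grip_width: 0.0291
```

Run:
```python
from h import *
rel([.601,.1615,.2866],-6.8)
```

```text
t 6.5 pos [ 0.4624 -0.0258  0.2851] F [ 1.2  0.2 -2.5] tool cm [ 11.63 -20.19  -0.17]
rotvec deg [-0.01  0.13  0.24] after turn cm [ 11.54 -20.23  -0.15]
```

>>> apply_moves(deltas=[[1, [1.5, -2.6, 0], [0, 0, 0]], [1, [2, -3.5, 0], [0, 0, 0]], [1, [2, -3.5, 0], [0, 0, 0]], [1, [2, -3.5, 0], [0, 0, 0]], [1, [2, -3.5, 0], [0, 0, 0]], [1, [1.2, -2.1, 0], [0, 0, 0]], [1, [0.8, -1.5, 0], [0, 0, 0]], [1, [0, 0, 0], [0, 0, 0]], [1, [0, 0, 0], [0, 0, 0]]])

```text
t: 7.62
eef_pos: [0.6006, 0.1604, 0.2853]
tcp_rot: [0.0, 0.998, -0.06, -0.001]
ft_force: [1.1, -0.1, -1.6]
grip_width: 0.0291
```

Run:
```python
from h import *
rel([.601,.1615,.2866],-6.8)
for l in ('hook_centre','pin'):
    a=snapshot('side') if l=='hook_centre' else a
    print(l,[(np.round(x['point'],1).tolist(),round(x['p'],2)) for x in landmark_of('side',l)])
print(proj('side',[.601,.1615,.2666]))
save('c4',cv2.resize(a[60:360,80:330],None,fx=2,fy=2,interpolation=cv2.INTER_CUBIC))
b=snapshot('top');save('c4t',cv2.resize(b[80:260,120:380],None,fx=3,fy=3))
```

```text
t 7.62 pos [0.6006 0.1604 0.2853] F [ 1.1 -0.1 -1.6] tool cm [ 0.02 -0.11 -0.13]
rotvec deg [ 0.06  0.11 -0.04] after turn cm [ 0.02 -0.11 -0.13]
hook_centre [([165.9, 198.1], 0.8)]
pin [([352.2, 274.7], 0.95), ([405.9, 158.2], 0.89), ([181.5, 253.0], 0.82)]
[164.71039492 193.10566384]
```

View pics/c4.png

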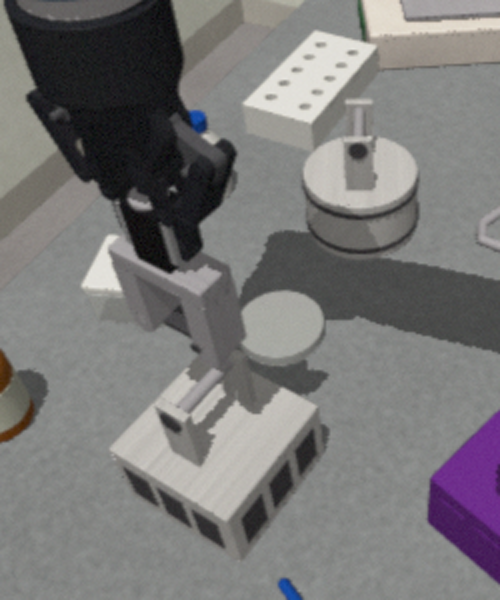

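View pics/c4t.png

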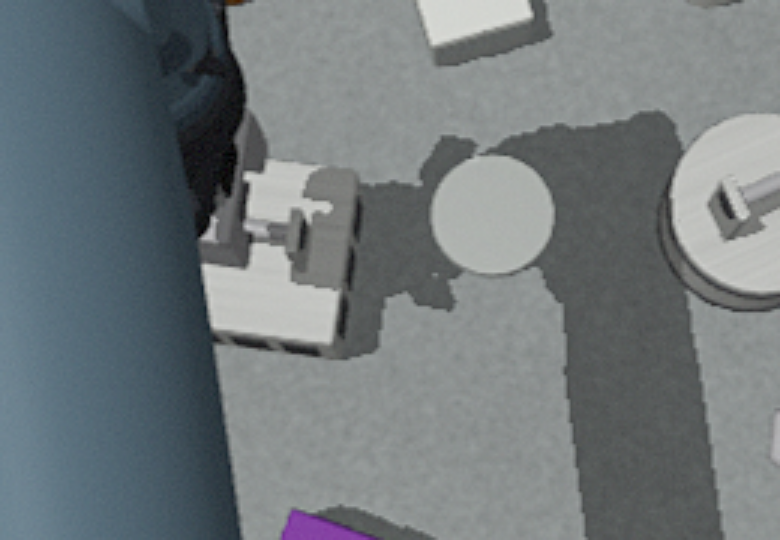

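>>> apply_moves(deltas=[[1, [0, -0.1, 1.5], [0, 0, 0]], [1, [0, 0, 2.5], [0, 0, 0]], [1, [0, 0, 2], [0, 0, 0]], [1, [0, 0, 1], [0, 0, 0]], [1, [0, 0, 0], [0, 0, 0]], [1, [0, 0, 0], [0, 0, 0]]])

```text
t: 8.57
eef_pos: [0.602, 0.1619, 0.2174]
tcp_rot: [-0.0, 0.998, -0.06, 0.001]
ft_force: [-0.0, 1.0, -1.2]
grip_width: 0.0292
```

Run:
```python
from h import *
rel([.601,.1615,.1666],-6.8)
a=snapshot('side')
save('c5',cv2.resize(a[150:330,110:260],None,fx=4,fy=3.3,interpolation=cv2.INTER_CUBIC))
```

```text
t 8.57 pos [0.602  0.1619 0.2174] F [-0.   1.  -1.2] tool cm [-0.1   0.06  5.08]
rotvec deg [-0.02 -0.09 -0.04] after turn cm [-0.09  0.05  5.08]
```

View pics/c5.png

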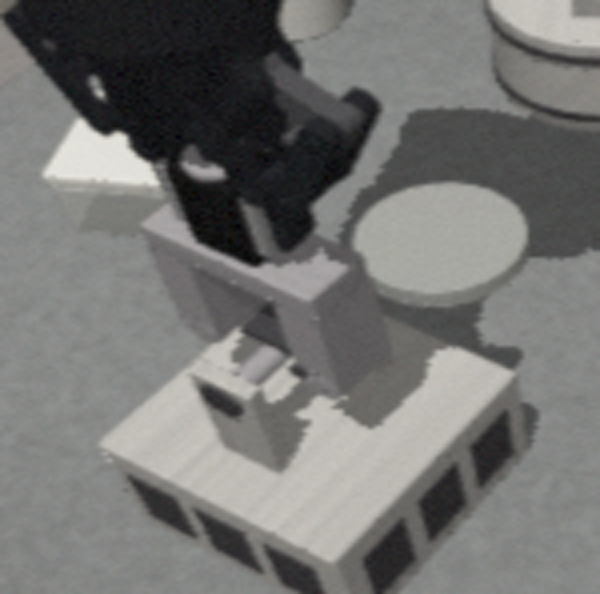

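The hook straddles the pin (near cheek at about (165,270), jaw at about (195,262) in full-image pixels). Push down now.

>>> apply_moves(deltas=[[1, [0, 0, 0.5], [0, 0, 0]], [1, [0, 0, 0.5], [0, 0, 0]], [1, [0, 0, 0.5], [0, 0, 0]], [1, [0, 0, 0.5], [0, 0, 0]], [1, [0, 0, 0], [0, 0, 0]]], force=100)

```text
t: 9.25
eef_pos: [0.6005, 0.1622, 0.1959]
tcp_rot: [-0.0, 0.998, -0.059, -0.001]
ft_force: [-2.2, 0.9, 2.8]
grip_width: 0.0287
```

Run:
```python
from h import *
rel([.601,.1615,.1666],-6.8)
a=snapshot('side')
save('c6',cv2.resize(a[150:330,110:260],None,fx=4,fy=3.3,interpolation=cv2.INTER_CUBIC))
```

```text
t 9.25 pos [0.6005 0.1622 0.1959] F [-2.2  0.9  2.8] tool cm [0.06 0.06 2.93]
rotvec deg [-0.01  0.11 -0.02] after turn cm [0.05 0.06 2.93]
```

View pics/c6.png

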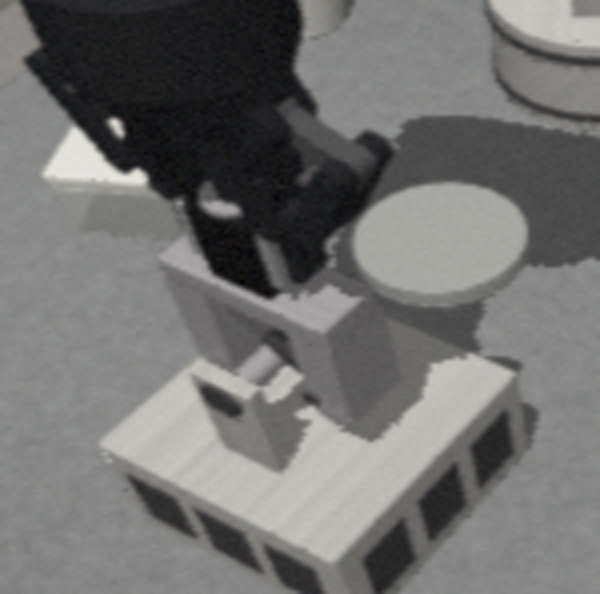

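Force has begun to rise (latch pushed), the hook stays upright. Continue.

>>> apply_moves(deltas=[[1, [0, 0, 0.4], [0, 0, 0]], [1, [0, 0, 0.4], [0, 0, 0]], [1, [0, 0, 0.4], [0, 0, 0]], [1, [0, 0, 0.4], [0, 0, 0]], [1, [0, 0, 0], [0, 0, 0]]])

```text
t: 9.93
eef_pos: [0.6001, 0.1619, 0.1789]
tcp_rot: [0.0, 0.998, -0.06, -0.002]
ft_force: [-5.1, 0.4, -0.2]
grip_width: 0.0294
```

```bash
python3 -c "
from h import *
rel([.601,.1615,.1666],-6.8)"
```

```text
t 9.93 pos [0.6001 0.1619 0.1789] F [-5.1  0.4 -0.2] tool cm [0.1  0.03 1.23]
rotvec deg [ 0.04  0.19 -0.03] after turn cm [0.1  0.03 1.23]
```

>>> apply_moves(deltas=[[1, [0, 0, 0.3], [0, 0, 0]], [1, [0, 0, 0.3], [0, 0, 0]], [1, [0, 0, 0.3], [0, 0, 0]], [1, [0, 0, 0.1], [0, 0, 0]], [1, [0, 0, 0], [0, 0, 0]]])

```text
t: 10.55
eef_pos: [0.602, 0.1618, 0.1704]
tcp_rot: [0.0, 0.998, -0.06, 0.001]
ft_force: [0.3, 1.1, -2.8]
grip_width: 0.0291
```

```bash
python3 -c "
from h import *
rel([.601,.1615,.1666],-6.8)
a=snapshot('side')
save('c7',cv2.resize(a[150:330,110:260],None,fx=4,fy=3.3,interpolation=cv2.INTER_CUBIC))"
```

```text
t 10.55 pos [0.602  0.1618 0.1704] F [ 0.3  1.1 -2.8] tool cm [-0.1   0.04  0.38]
rotvec deg [ 0.   -0.06 -0.05] after turn cm [-0.1   0.04  0.38]
```

View pics/c7.png

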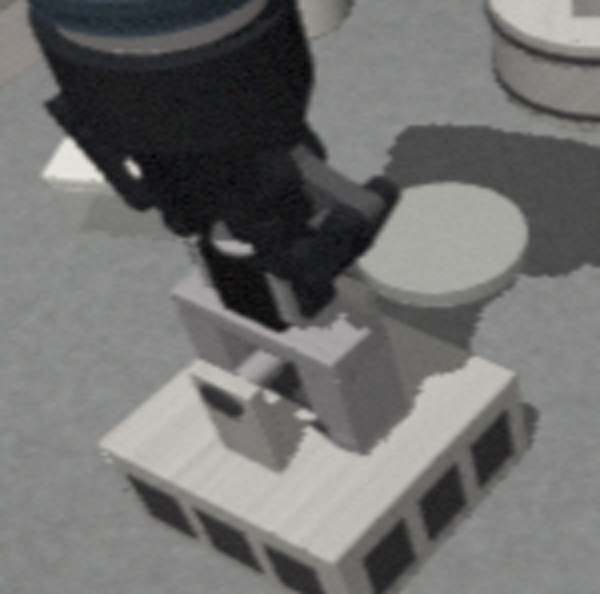

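>>> apply_moves(deltas=[[1, [0, 0, 0.15], [0, 0, 0]], [1, [0, 0, 0.1], [0, 0, 0]], [1, [0, 0, 0.1], [0, 0, 0]], [1, [0, 0, 0], [0, 0, 0]]])

```text
t: 11.1
eef_pos: [0.6015, 0.1619, 0.1669]
tcp_rot: [0.0, 0.998, -0.06, 0.0]
ft_force: [0.1, 0.3, -2.1]
grip_width: 0.0287
```

>>> apply_moves(deltas=[[1, [0, 0, 0.1], [0, 0, 0]], [1, [0, 0, 0], [0, 0, 0]]])

```text
t: 11.35
eef_pos: [0.6015, 0.162, 0.1667]
tcp_rot: [-0.0, 0.998, -0.06, 0.0]
ft_force: [-3.2, -0.8, 5.3]
grip_width: 0.0289
```

Contact. Press a little more to be sure it is fully down.

>>> apply_moves(deltas=[[1, [0, 0, 0.1], [0, 0, 0]], [1, [0, 0, 0], [0, 0, 0]]])

```text
t: 11.6
eef_pos: [0.6015, 0.162, 0.1667]
tcp_rot: [-0.0, 0.998, -0.06, 0.001]
ft_force: [-4.7, -1.0, 10.1]
grip_width: 0.0291
```

```bash
python3 -c "
from h import *
rel([.601,.1615,.1666],-6.8)
a=snapshot('side')
save('c8',cv2.resize(a[210:300,150:230],None,fx=7,fy=6.5,interpolation=cv2.INTER_CUBIC))
print([(x['box'],x['p']) for x in silhouettes('side','latch')])"
```

```text
t 11.6 pos [0.6015 0.162  0.1667] F [-4.7 -1.  10.1] tool cm [-0.04  0.05  0.01]
rotvec deg [-0.02 -0.09 -0.03] after turn cm [-0.04  0.05  0.01]
[]
```

View pics/c8.png

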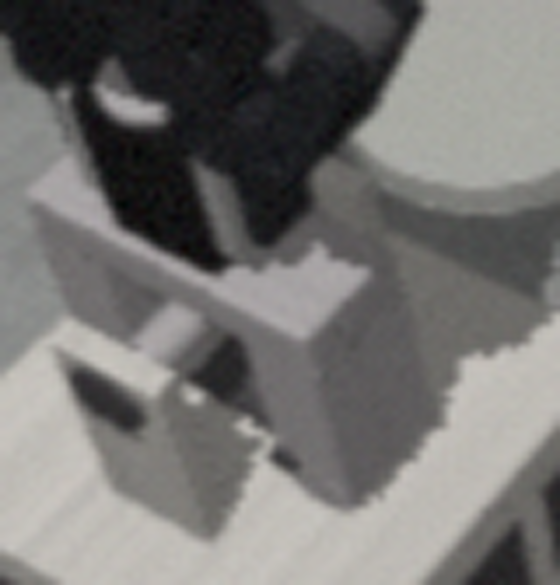

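>>> apply_moves(deltas=[[1, [0, 0, -0.15], [0, 0, 0]], [0.2, [0, 0, 0], [0, 0, 0]], [-0.3, [0, 0, 0], [0, 0, 0]], [-1, [0, 0, 0], [0, 0, 0]], [-1, [0, 0, 0], [0, 0, 0]], [-1, [0, 0, 0], [0, 0, 0]], [-1, [0, 0, 0], [0, 0, 0]], [-1, [0, 0, 0], [0, 0, 0]]])

```text
t: 12.7
eef_pos: [0.6014, 0.1619, 0.1663]
tcp_rot: [0.0, 0.998, -0.06, 0.0]
ft_force: [-1.0, 0.3, 0.4]
grip_width: 0.0853
```

```bash
python3 -c "
from h import *
rel([.601,.1615,.1666],-6.8)
a=snapshot('side')
save('c9',cv2.resize(a[150:330,110:260],None,fx=4,fy=3.3,interpolation=cv2.INTER_CUBIC))"
```

```text
t 12.7 pos [0.6014 0.1619 0.1663] F [-1.   0.3  0.4] tool cm [-0.04  0.05 -0.03]
rotvec deg [ 0.01 -0.   -0.03] after turn cm [-0.04  0.05 -0.03]
```

View pics/c9.png

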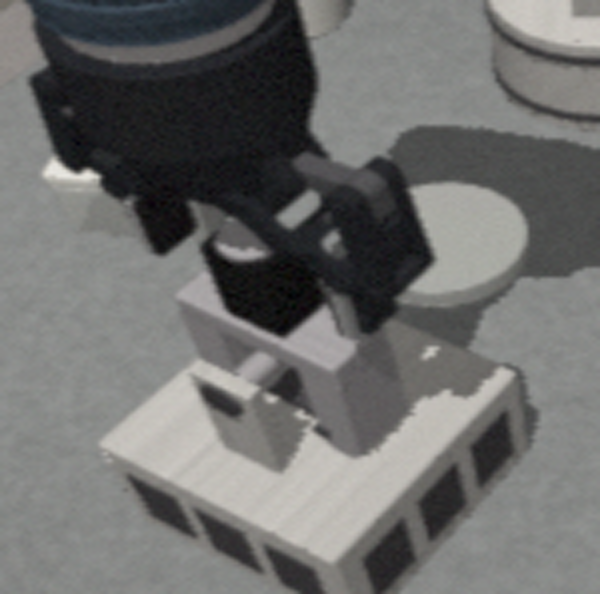

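Released cleanly; the handle stayed put. Rise, then look without the arm in the way.

>>> apply_moves(deltas=[[-1, [0, 0, -0.5], [0, 0, 0]], [-1, [0, 0, -1.5], [0, 0, 0]], [-1, [0, 0, -3], [0, 0, 0]], [-1, [0, 0, -4], [0, 0, 0]], [-1, [0, 0, -3], [0, 0, 0]], [-1, [-3, 3, 0], [0, 0, 0]], [-1, [-3, 5, 0], [0, 0, 0]], [-1, [-3, 5, 0], [0, 0, 0]], [-1, [-2, 5, 0], [0, 0, 0]], [-1, [0, 5, 0], [0, 0, 0]], [-1, [0, 3, 0], [0, 0, 0]], [-1, [0, 0, 0], [0, 0, 0]]])

```text
t: 14.25
eef_pos: [0.4614, -0.0849, 0.2876]
tcp_rot: [0.0, 0.998, -0.061, 0.001]
ft_force: [-1.1, 0.9, 0.1]
grip_width: 0.0851
```

```bash
python3 -c "
from h import *
rel([.601,.1615,.1666],-6.8)
a=snapshot('side');b=snapshot('top')
A=cv2.resize(a[200:310,130:250],(400,367),interpolation=cv2.INTER_CUBIC)
B=cv2.resize(b[110:210,155:264],(400,367),interpolation=cv2.INTER_CUBIC)
save('c10',np.hstack([A,B]))
for c in('side','top'):
  print(c,[(np.round(x['point'],1).tolist(),round(x['p'],2)) for x in landmark_of(c,'hook_centre')],proj(c,[.601,.162,.146]),proj(c,[.601,.162,.21]))
  print([(x['box'],x['p']) for x in silhouettes(c,'latch')])
"
```

```text
t 14.25 pos [ 0.4614 -0.0849  0.2876] F [-1.1  0.9  0.1] tool cm [ 10.81 -26.17  12.1 ]
rotvec deg [ 0.03 -0.11 -0.25] after turn cm [ 10.95 -26.12  12.1 ]
side [([181.9, 250.2], 0.93)] [180.91733019 247.6704539 ] [172.85867016 221.02882208]
[([180.4, 262.6, 186.3, 273.2], 0.43)]
top [([203.8, 156.4], 0.85)] [200.99871358 154.88150486] [196.06136006 147.0207102 ]
[]
```

View pics/c10.png

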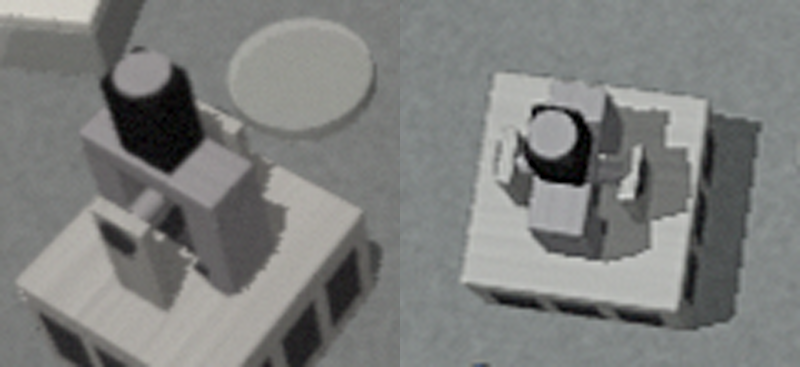

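```bash
python3 -c "
from h import *
c=np.array([.6015,.162]);u=np.array([np.cos(np.radians(-6.8)),np.sin(np.radians(-6.8))]);v=np.array([-u[1],u[0]])
a=snapshot('side')
s=12;x0,y0=158,235
C=cv2.resize(a[y0:y0+48,x0:x0+55],None,fx=s,fy=s,interpolation=cv2.INTER_CUBIC);D=C.copy()
for sg,col in((1,(255,0,0)),(-1,(0,200,0))):
  for dv in(-.012,.012):
    f=lambda x,z:tuple(((proj('side',[*(c+u*x*sg+v*dv),z])-[x0,y0]+.5)*s).astype(int).tolist())
    cv2.line(D,f(-.018,.096),f(.014,.096),col,1)
    cv2.line(D,f(-.018,.096),f(-.014,.128),(0,0,255) if sg>0 else (255,255,0),1)
save('c11',np.hstack([C,D])[:, :] if 0 else cv2.resize(np.hstack([C,D]),(800,350)))
"
```

```text
(no output)
```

View pics/c11.png

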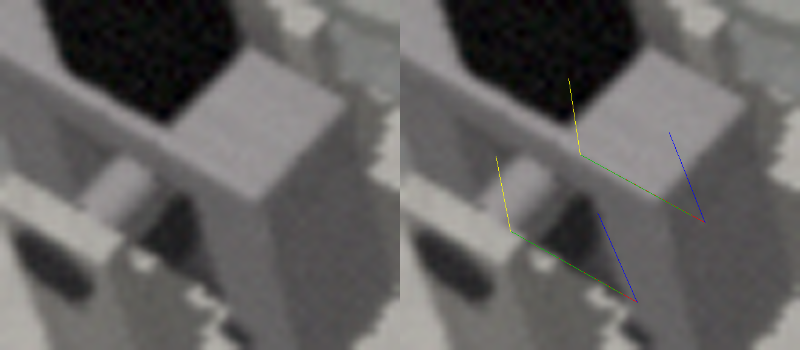

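```bash
python3 -c "
from h import *
print(telemetry.read_state()['t']);print(job_done())"
```

```text
14.6
the job is handed in; nothing more can be done
None
```

The latch handle is standing upright on the square carrier's pin, fully down and released. I handed the job in at about 14.6 s of the 38 s allowed. The one thing I could not confirm fully is the latch itself: the evidence says it is shut, but none of it is conclusive.

**What I did:** I gripped the black grip across its 30 mm width, carried the handle over the aluminium square carrier and turned it into line with the pin. I pushed it down with the grip held, let go, and moved the arm well clear.

**Seating:**
- The handle stopped hard at TCP z = 0.1667 m; I had predicted 0.1666 m for jaw tips on the box top.
- The force rose to 10 N there with no further travel.
- After release, the hook point showed 1–3 px from where a seated handle should appear in both cameras.

**Latch:**
- The sideways force built to about 5 N on the way down and was gone by about 4 mm above the bottom, as expected if the latch snapped shut.
- The final side picture shows a dark flap lying level under the pin.
- The latch network found it only weakly in the side camera (p = 0.43) and not at all in the top camera.
- I did not tug-test it.

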